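# Push the slide box home into the registration corner

## Robot

A 6-joint arm with a two-finger parallel gripper is mounted at the origin on a cart in front of the work surface, level with it; the furniture and walls round the work are solid. World frame = base frame: x ahead of the robot, y to its left, z up, the work surface at z = 0. Lengths are in m, angles in degrees, forces in N, time in s.
With the tool pointing down it reaches from about 0.3 to 0.75 m from the base axis. Payload 8.5 kg.
Tool frame: the origin (TCP) lies at the very end of the fingers, on their centre line; the grasp point (between the pads) lies 19 mm behind it; z points along the fingers, y is the line along which they close (so a half turn about z gives the same grasp; the last joint's range is limited). The gripper opens to 85 mm and grips with 20 to 120 N. Pads are 22 mm wide; open, the fingers measure 114 mm over their backs; the gripper's body (76 mm by 85 mm) begins 54 mm behind the grasp point. The pads swing forward as they close: fully open they stand 13 mm farther back than shut.
Start: joints at [-83.898, 21.807, 74.336, -0, 83.858, -12.336], TCP at [0.174, -0.522, 0.231] pointing down, gripper open.
Joint ranges: [-178.18, 178.18], [-50.72, 133.34], [12.68, 142.11], [-81.47, 261.47], [9.98, 163.14], [-165.26, 165.26]. Speed limits (degrees/s): [136.94, 136.94, 180, 180, 180, 180].

## Interface

Orientations are given as a 3x3 rotation matrix whose columns are the frame's x, y, z axes.
In Python, from rig import env gives the robot as it stands.
- The arm moves only by the tool move_arm, never from a script. Its argument "plan" is a list of rows, each a list of 7 numbers: the turn, a rotation vector about the tool's x, y, z in degrees, then the shift along the tool's x, y, z in cm, then the gripper command: -1 is shut, 1 is fully open, values between are in proportion. In form: [[ax, ay, az, tx, ty, tz, jaw], ...]. A call has 1 to 5 rows; each row is the pose to reach, as a shift and turn from the pose commanded when the call began, along the tool's axes at that moment; what a row does not reach only later rows make up. A row lasts 1/10 s, in which the tool goes at most 50 mm and 8.59 degrees, less where a joint would pass 70% of its speed; a pose out of reach is approached as far as the arm can. A call with a gripper value outside its range is refused whole. The fingers move at their own pace and stop on an object; "squeeze" is the grip in N (left out, the last holds). Time passes only in rows, so rows that repeat a pose let the fingers close. It gives the time, the measured TCP pose, the force, the opening and the grip force at its end, in the units of the state.
- env.observe(): the state, without advancing time (a new reading comes with each control period).
- env.get_image(name): name is "scene" or "top" or "wrist"; returns a dict with "color" (480x640x3 uint8, red, green, blue), "fov_y" (degrees; the focal length in pixels is half the picture's height over the tangent of half this angle, whatever the lens; pixels are square), "cx", "cy" (the principal point, pixels), "R" (3x3) and "t" (3): a world point X has camera coordinates R X + t. Camera axes: x right, y down, z forward; pixel columns grow to the right and rows downward; lengths in m; the calibration is good to about 2 mm. A picture is of the moment at which its call begins. There is no depth.
- env.close_job(): hands the job in; it is judged then, once.
Trained networks look in a picture, given as the dict that the camera call returned (one of the last four; its "shot" number tells which), for a name from the list of things; names that differ only in an ending like _2 or _b are one class to them, and where a whole thing is asked for, a point or a joint stands for the part that bears it (a point fixed in the world has none). Each returns a list of dicts, best first, with "conf" (0 to 1); they miss things now and then, are a little off and sometimes report something else, mostly with a low value. They report only what shows in the picture. A call takes as long as a camera call.
- env.outline_of(target, picture): "mask" (480x640 bool, what is visible of it) and "bbox" ([centre column, centre row, width, height] in pixels, round what is visible of it).
- env.tip_of(target, picture): "pixel" ([column, row] in pixels: a listed point, or the origin of a listed thing).
The state is a dict: "time_s": time; "q": joint angles; "qvel": joint speeds; "joint_efforts": joint torques, N m; "position": TCP position; "tool_rot": TCP orientation; "ft_force": force on the tool from outside, world axes, zero at the start; "wrist_torque": the same for the moment, N m; "grip_width": finger opening in m; "gripper_force": force on a finger pad.
Only numpy, scipy, OpenCV 4.12 (cv2) and the standard library are available. Lean on these libraries where they do the work, as an engineer would, in place of code of your own. Each camera call takes 0.05 s, during which the arm holds its last target. There are 200 camera calls.

## Task

Push the closed dark blue slide box that lies just in front of the L-shaped metal corner stop along the bench top with the fingertips, until it sits square and fully home in the corner, its far long side flat against the long strip and its left end against the short strip. Only push it: do not lift or tip it off the bench, and do not disturb the small carton, dropper bottle, tape roll and pack of slides standing around it. Leave the box at rest there.

Things in the scene. Friction and masses are not known exactly. Their poses are not given: they have to be found in the camera images.
- slide_box: Closed flat dark blue slide box, 96 x 162 x 39 mm (x, y, z), 0.27 to 0.53 kg, loose; lid fixed shut. Origin on its underside; x to its far long side, y to its left end, z up. Walls (up to z = 25 mm) at x = -43 and +47, y = -80 and +80 mm; the lid above stands out 1 mm more. Starts 30 to 60 mm short of home in the corner's x, 50 to 130 mm short in its y, turned up to 0.25 rad.
- box_far_left (a point): The bottom far left corner of the slide box's body, at (47, 80, 0) mm in the box's frame; it coincides with the origin of the corner stop when the box is home.
- corner: L-shaped stop of two bare aluminium strips, fixed to the bench, 22 mm high, legs 5 mm thick, feet 24 mm wide outside the L. Origin on the bench at the inner corner; x away from the robot, y left, turned -0.12 to 0.15 rad. Long strip: stop face x = 0, y from 0 to -240 mm, facing -x. Short strip: stop face y = 0, x from 0 to -75 mm, facing -y. Box home: its origin at (-47, -80, 0) mm, axes parallel.
- tip_carton: Small white and dark red carton, 46 x 67 x 41 mm, loose, to the left of the corner stop. Bystander, not to be moved. Origin under its centre.
- oil_bottle: Small dropper bottle with black cap, 25 mm across, 62 mm high, loose, left of the corner stop, further off. Bystander, not to be moved. Origin under its centre.
- tape_roll: Roll of beige tape lying flat, 52 mm across, 19 mm high, loose, in front of the short strip. Bystander, not to be moved. Origin under its centre.
- slide_pack: Low white and green cardboard pack of glass slides, 55 x 83 x 25 mm, loose, to the right of the slide box. Bystander, not to be moved. Origin under its centre.

How it is judged (in metres and radians):
At the end, for the whole second after the job is handed in: The bottom far left corner of the slide box lies within 4 mm of both stop faces, the box is square to the corner within 0.03 rad, flat on the bench and at rest, and none of the four bystanders has moved 15 mm (x of box_far_left in the frame of corner between -0.004 and 0.006 m and y of box_far_left in the frame of corner between -0.004 and 0.006 m and angle between the x axis of slide_box and the x axis of corner, either way round below 0.03 rad and height (world z) of slide_box below 0.003 m and angle between slide_box's own z axis and vertical below 0.03 rad and linear speed of slide_box below 0.01 m/s and distance of each of tip_carton, oil_bottle, tape_roll, slide_pack from where it was at the start of the episode below 0.015 m); the robot touches nothing.
It fails at once if the slide box is lifted or tipped off the bench (8 mm or 0.1 rad) (height (world z) of slide_box above 0.008 m or angle between slide_box's own z axis and vertical above 0.1 rad).
It fails at once if the small carton is moved by more than 15 mm or tipped (distance of tip_carton from where it was at the start of the episode above 0.015 m or angle between tip_carton's own z axis and vertical above 0.3 rad).
It fails at once if the dropper bottle is moved by more than 15 mm or tipped (distance of oil_bottle from where it was at the start of the episode above 0.015 m or angle between oil_bottle's own z axis and vertical above 0.3 rad).
It fails at once if the tape roll is moved by more than 15 mm or tipped (distance of tape_roll from where it was at the start of the episode above 0.015 m or angle between tape_roll's own z axis and vertical above 0.3 rad).
It fails at once if the pack of slides is moved by more than 15 mm or tipped (distance of slide_pack from where it was at the start of the episode above 0.015 m or angle between slide_pack's own z axis and vertical above 0.3 rad).
It also fails if it takes over 42 s, if anything falls off the work surface, if the arm or the gripper's body presses on something with over 40 N, if the wrist force passes 120 N, or if a joint passes its speed limit or range.

## Working session

There is one attempt and no reset: what is moved stays moved. The work goes in short steps, Python scripts to look and compute and a tool call to move; the robot and the scene stay as the last step left them, time stands still between calls to the robot, and variables do not carry over. Pictures are saved under pics/ and viewed, at most 10 in all, crops included, and the job is handed in when it is done.

Besides the shell and the picture viewer there is one more tool, called after "Call:" as name(argument=value, ...), one argument or row to a line, values as JSON. move_arm: Moves the arm, as the interface text tells. Its arguments: {"type":"object","properties":{"plan":{"type":"array"},"squeeze":{"type":"number"}},"required":["plan"]}

```bash
mkdir -p pics; ls
python3 - <<'E'
from rig import env
import cv2,numpy as np
s=env.observe();print(s['time_s'],s['position'],np.round(s['tool_rot'],3),s['ft_force'])
ims=[]
for n in ["scene","top"]:
    p=env.get_image(n); print(n,p['fov_y'],p['cx'],p['cy'],np.round(p['R'],3).tolist(),p['t'])
    cv2.imwrite(f'pics/{n}0.png',p['color'][:,:,::-1])
    for t in ['slide_box','corner','tip_carton','oil_bottle','tape_roll','slide_pack']:
        print(t,[(np.round(o['bbox'],1).tolist(),round(o['conf'],2)) for o in env.outline_of(t,p)][:2],[(o['pixel'],round(o['conf'],2)) for o in env.tip_of(t,p)][:2])
    print([(o['pixel'],o['conf']) for o in env.tip_of('box_far_left',p)][:2])
E
```

```text
pics
0.0 [ 0.1739111  -0.52147735  0.23071784] [[ 0.949  0.316 -0.   ]
 [ 0.316 -0.949  0.001]
 [ 0.    -0.001 -1.   ]] [-0.13746899 -1.01770542 -0.35235482]
scene 47.04839439459064 322.20385054868467 239.97262646495844 [[-0.73, -0.683, 0.008], [-0.412, 0.431, -0.803], [0.545, -0.589, -0.596]] [0.38231678 0.23047847 0.90960395]
slide_box [([322.2, 242.6, 81.7, 60.4], 0.62)] [([325.6, 248.0], 0.95)]
corner [([278.3, 247.5, 81.6, 75.2], 0.84)] [([243.0, 266.0], 0.83)]
tip_carton [([229.0, 286.7, 43.8, 43.0], 0.91)] [([227.2, 294.7], 0.69)]
oil_bottle [([184.4, 302.5, 16.6, 28.7], 0.91)] [([186.5, 316.5], 0.74)]
tape_roll [([279.4, 317.6, 28.0, 23.9], 0.75)] [([277.2, 321.4], 0.57)]
slide_pack [([410.0, 196.9, 35.3, 30.9], 0.95)] [([412.8, 199.1], 0.97)]
[([279.0, 250.5], 0.77)]
top 46.80754516206269 324.34032086103906 243.9727868582028 [[0.019, -1.0, 0.005], [-0.987, -0.02, -0.161], [0.161, -0.002, -0.987]] [0.00922236 0.53952069 1.09706252]
slide_box [([333.7, 252.0, 84.6, 56.0], 0.97)] [([331.4, 255.2], 0.68)]
corner [([314.9, 226.9, 121.7, 50.3], 0.87)] [([265.7, 214.0], 0.83)]
tip_carton [([224.9, 235.7, 36.7, 31.2], 0.92)] [([224.6, 238.7], 0.61)]
oil_bottle [([181.1, 226.4, 15.2, 15.7], 0.74)] [([181.7, 228.7], 0.67)]
tape_roll [([225.5, 296.1, 25.2, 23.7], 0.57)] [([228.6, 296.6], 0.79)]
slide_pack [([467.0, 271.7, 44.3, 31.4], 0.67)] [([464.5, 272.0], 0.93)]
[]
```

Run:
```python
import cv2
a=cv2.imread('pics/top0.png')[190:320,150:500]
cv2.imwrite('pics/top0c.png',cv2.resize(a,None,fx=2.28,fy=2.28,interpolation=cv2.INTER_CUBIC))
b=cv2.imread('pics/top0.png')[200:300,250:383]
cv2.imwrite('pics/top0d.png',cv2.resize(b,None,fx=6,fy=6,interpolation=cv2.INTER_CUBIC))
```

```text
(no output)
```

View pics/top0c.png

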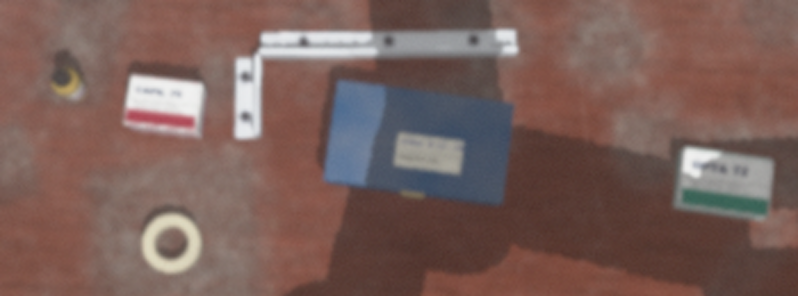

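View pics/top0d.png

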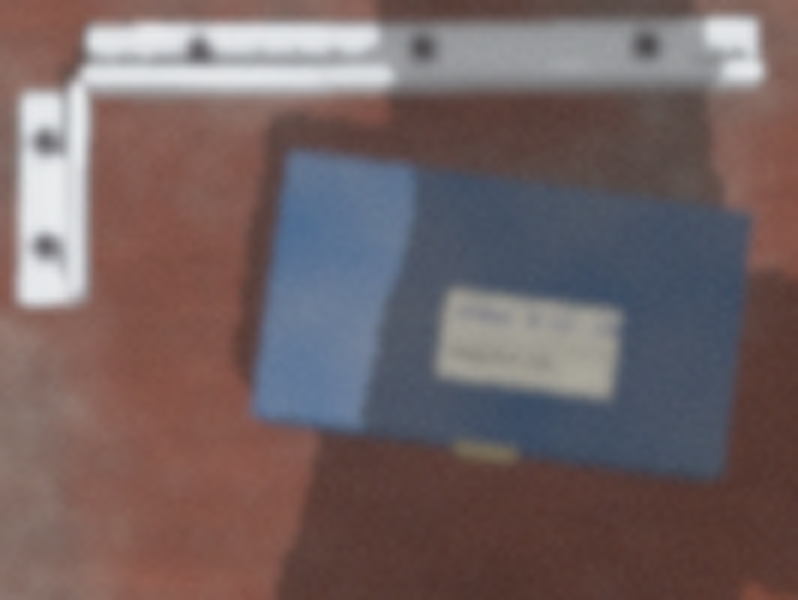

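The top view shows the box's top corners at about (298,225), (375,235.5), (370,280) and (292,270) px. The corner's inner edge lies near (264.5,215), the carton to its left, the tape roll below and the pack on the right.

```bash
cat > h.py <<'E'
import numpy as np
from scipy.optimize import least_squares
def ray(p,uv,z):
    f=240/np.tan(np.radians(p['fov_y']/2)); R=np.array(p['R']);t=np.array(p['t'])
    d=R.T@np.array([(uv[0]-p['cx'])/f,(uv[1]-p['cy'])/f,1]); C=-R.T@t
    return (C+d*(z-C[2])/d[2])[:2]
def boxfit(p,uvs):  # FL FR NR NL of lid top, z=39
    W=np.array([ray(p,u,.039) for u in uvs]); L=np.array([[48,81],[48,-81],[-44,-81],[-44,81]])/1e3
    def g(v):
        c,s=np.cos(v[2]),np.sin(v[2]); return (L@np.array([[c,s],[-s,c]])+v[:2]-W).ravel()
    r=least_squares(g,[*W.mean(0),0]); return r.x,np.abs(r.fun).max()
E
python3 - <<'E'
from rig import env
from h import *
p=env.get_image('top')
F=lambda u,v:(250+(u+.5)/6-.5,200+(v+.5)/6-.5)
print(boxfit(p,[F(288,150),F(750,213),F(722,478),F(253,418)]))
for z in (0,.022):
  for n,q in dict(inner=(88,90),longend=(762,85),shortend=(87,302)).items(): print(z,n,ray(p,F(*q),z).round(4))
print('face top edge',ray(p,F(85,65),.022),ray(p,F(760,60),.022))
for n,q in dict(carton=(224.6,238.7),bottle=(181.7,228.7),tape=(226.5,297),pack=(464.5,273)).items(): print(n,ray(p,q,0 if n!='tape' else .01).round(3))
s=env.get_image('scene')
for t in ['slide_box','corner','box_far_left','slide_pack','tape_roll']: print(t,[(ray(s,o['pixel'],0).round(3),o['conf']) for o in env.tip_of(t,s)][:1],[(ray(p,o['pixel'],0).round(3),o['conf']) for o in env.tip_of(t,p)][:1])
E
```

```text
(array([ 0.52186153,  0.00112432, -0.10932406]), np.float64(0.0012583295591189758))
0 inner [0.6079 0.1506]
0 longend [ 0.6147 -0.0915]
0 shortend [0.5309 0.1481]
0.022 inner [0.6031 0.1482]
0.022 longend [ 0.6098 -0.0894]
0.022 shortend [0.5276 0.1457]
face top edge [0.61211783 0.14955515] [ 0.61886082 -0.08863523]
carton [0.553 0.233]
bottle [0.573 0.326]
tape [0.429 0.222]
pack [ 0.49  -0.279]
slide_box [(array([ 0.517, -0.   ]), 0.64)] [(array([ 0.528, -0.002]), 0.76)]
corner [(array([0.6  , 0.154]), 0.77)] [(array([0.608, 0.15 ]), 0.91)]
box_far_left [(array([0.573, 0.079]), 0.75)] []
slide_pack [] [(array([ 0.489, -0.279]), 0.69)]
tape_roll [(array([0.426, 0.223]), 0.59)] [(array([0.425, 0.224]), 0.81)]
```

Call:
move_arm(
  plan=[
    [0,0,4,3.2,-3.2,0,1],
    [0,0,8,6.4,-6.4,0,1],
    [0,0,12,9.6,-9.6,0,1],
    [0,0,16,12.8,-12.8,0,1],
    [0,0,16.8,16,-16,0,1],
  ],
)

```text
time_s: 2.5
position: [0.2756, -0.3177, 0.2314]
tool_rot: [[1.0, 0.026, 0.0], [0.026, -1.0, -0.0], [0.0, 0.0, -1.0]]
ft_force: [0.8, 0.2, -0.6]
grip_width: 0.0854
gripper_force: 0.0
```

Call:
move_arm(
  plan=[
    [0,0,0,2.15,-3.9,1,1],
    [0,0,0,4.3,-7.8,2,1],
    [0,0,0,6.4,-11.8,3,1],
    [0,0,0,8.6,-15.7,4,1],
    [0,0,0,10.7,-19.7,5,1],
  ],
)

```text
time_s: 3.0
position: [0.3771, -0.1178, 0.1812]
tool_rot: [[1.0, 0.028, 0.001], [0.028, -1.0, -0.001], [0.001, 0.001, -1.0]]
ft_force: [0.2, -2.0, 0.3]
grip_width: 0.0854
gripper_force: 0.0
```

Call:
move_arm(
  plan=[
    [0,0,0,2.1,-4,2,1],
    [0,0,0,4.3,-8,6,1],
    [0,0,0,6.5,-11.8,10,1],
    [0,0,0,6.5,-11.8,14,1],
    [0,0,0,6.5,-11.8,16,1],
  ],
)

```text
time_s: 3.5
position: [0.4376, 0.0023, 0.0187]
tool_rot: [[1.0, 0.031, -0.002], [0.031, -1.0, 0.001], [-0.002, -0.001, -1.0]]
ft_force: [1.0, -0.3, -0.4]
grip_width: 0.0854
gripper_force: 0.0
```

Call:
move_arm(
  plan=[
    [0,0,0,0,0,1.2,1],
    [0,0,0,1,0,1.2,1],
    [0,0,0,1.8,0,1.2,1],
    [0,0,0,2.6,0,1.2,1],
    [0,0,0,3.4,0,1.2,1],
  ],
)

```text
time_s: 4.0
position: [0.473, 0.0012, 0.0101]
tool_rot: [[1.0, 0.028, 0.001], [0.028, -1.0, -0.0], [0.001, 0.0, -1.0]]
ft_force: [-2.1, -0.9, 1.5]
grip_width: 0.0856
gripper_force: 1.2
```

Call:
move_arm(
  plan=[
    [0,0,0,0.8,0,0,1],
    [0,0,0,1.6,0,0,1],
    [0,0,0,2.2,0,0,1],
    [0,0,0,2.7,0,0,1],
    [0,0,0,2.7,0,0,1],
  ],
)

```text
time_s: 4.5
position: [0.5, 0.0022, 0.0093]
tool_rot: [[1.0, 0.029, 0.001], [0.029, -1.0, -0.0], [0.001, 0.0, -1.0]]
ft_force: [-0.3, -0.7, 0.3]
grip_width: 0.0853
gripper_force: 0.0
```

Run:
```python
from rig import env
import cv2
p=env.get_image('top'); b=p['color'][200:300,250:383,::-1]
cv2.imwrite('pics/t1.png',cv2.resize(b,None,fx=6,fy=6,interpolation=cv2.INTER_CUBIC))
```

```text
(no output)
```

View pics/t1.png

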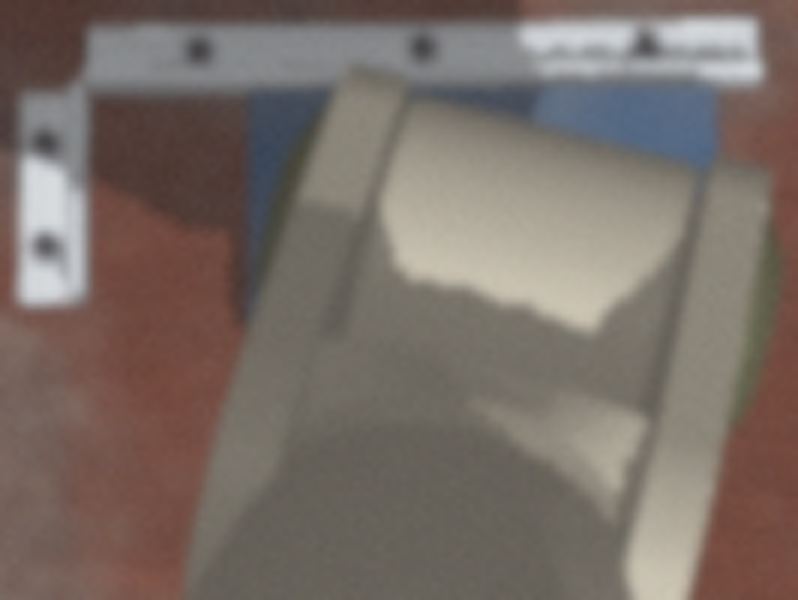

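The box is now square, about 8 mm short of the long strip: its far edge is at row 88 of the crop and its left end at column about 248. Next I go round to the right end with the gripper turned 90°.

Call:
move_arm(
  plan=[
    [0,0,0,-2,0,-0.5,1],
    [0,0,0,-3,1,-4,1],
    [0,0,-8,-2,4,-8,0.5],
    [0,0,-16,0.5,8,-9,0],
    [0,0,-24,3,11.4,-9,-0.06],
  ],
)

```text
time_s: 5.05
position: [0.534, -0.113, 0.102]
tool_rot: [[0.899, 0.438, 0.005], [0.438, -0.899, -0.002], [0.004, 0.005, -1.0]]
ft_force: [0.4, -0.9, -0.3]
grip_width: 0.0439
gripper_force: 0.0
```

Call:
move_arm(
  plan=[
    [0,0,-8,0.5,0,0,-0.06],
    [0,0,-16,1,0.5,0,-0.06],
    [0,0,-24,1.5,0.9,0,-0.06],
    [0,0,-32,1.5,0.9,0,-0.06],
    [0,0,-40,1.5,0.9,0,-0.06],
  ],
)

```text
time_s: 5.55
position: [0.5499, -0.1126, 0.0992]
tool_rot: [[0.407, 0.913, 0.001], [0.913, -0.407, -0.0], [0.0, 0.001, -1.0]]
ft_force: [-0.9, -0.3, 0.5]
grip_width: 0.0402
gripper_force: 0.0
```

Call:
move_arm(
  plan=[
    [0,0,-8,0,0,0,-0.06],
    [0,0,-16,0,0,0,-0.06],
    [0,0,-24,0,0,0,-0.06],
    [0,0,-26,0,0,0,-0.06],
    [0,0,-26,0,0,0,-0.06],
  ],
)

```text
time_s: 6.05
position: [0.5498, -0.1126, 0.0993]
tool_rot: [[-0.029, 1.0, 0.0], [1.0, 0.029, -0.0], [-0.0, 0.0, -1.0]]
ft_force: [0.4, 0.1, -0.2]
grip_width: 0.0402
gripper_force: 0.0
```

Run:
```python
from rig import env
import cv2
p=env.get_image('top'); b=p['color'][200:300,250:383,::-1]
cv2.imwrite('pics/t2.png',cv2.resize(b,None,fx=6,fy=6,interpolation=cv2.INTER_CUBIC))
```

```text
(no output)
```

View pics/t2.png

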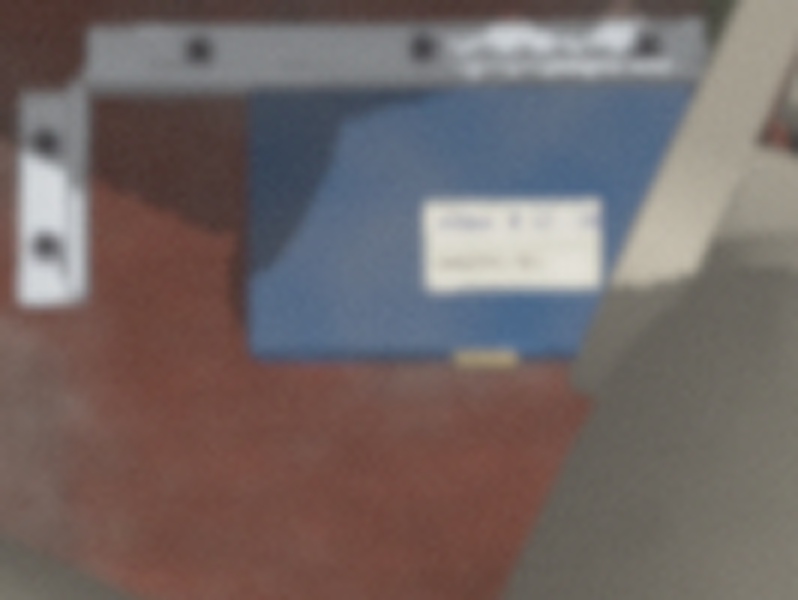

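Run:
```python
from rig import env
from h import *
p=env.get_image('top'); F=lambda u,v:(250+(u+.5)/6-.5,200+(v+.5)/6-.5)
a=ray(p,F(249,355),.039);b=ray(p,F(575,358),.039);c=ray(p,F(248,88),.039);print(a,b,c,np.arctan2(-(b-a)[0]*-1,-(b-a)[1]))
```

```text
[0.50782481 0.08773885] [ 0.50904801 -0.02400336] [0.60131716 0.09081315] 0.010946136794735805
```

The box is undisturbed: near edge at row 355, left end at column 249 of the crop, about 60 mm short in y. I now push it left.

Call:
move_arm(
  plan=[
    [0,0,0,0,0.8,3,-0.06],
    [0,0,0,0,0.8,7,-0.06],
    [0,0,0,0,0.8,8.9,-0.06],
    [0,0,0,1.2,0.8,8.9,-0.06],
    [0,0,0,2.4,0.8,8.9,-0.06],
  ],
)

```text
time_s: 6.65
position: [0.5573, -0.0876, 0.0109]
tool_rot: [[-0.027, 1.0, 0.0], [1.0, 0.027, -0.0], [-0.0, 0.0, -1.0]]
ft_force: [0.2, -0.1, 0.4]
grip_width: 0.0401
gripper_force: 0.0
```

Call:
move_arm(
  plan=[
    [0,0,0,0.9,0,0,-0.06],
    [0,0,0,1.8,0,0,-0.06],
    [0,0,0,2.8,0,0,-0.06],
    [0,0,0,3.8,0,0,-0.06],
    [0,0,0,4.7,0,0,-0.06],
  ],
)

```text
time_s: 7.15
position: [0.5559, -0.0407, 0.0108]
tool_rot: [[-0.029, 1.0, 0.001], [1.0, 0.029, -0.0], [-0.0, 0.001, -1.0]]
ft_force: [0.6, -3.2, 3.3]
grip_width: 0.0397
gripper_force: 1.8
```

Call:
move_arm(
  plan=[
    [0,0,0,0.5,0,0,-0.06],
    [0,0,0,0.9,0,0,-0.06],
    [0,0,0,1.2,0,0,-0.06],
    [0,0,0,1.5,0,0,-0.06],
  ],
)

```text
time_s: 7.55
position: [0.5553, -0.0264, 0.0103]
tool_rot: [[-0.028, 1.0, -0.0], [1.0, 0.028, -0.0], [-0.0, -0.0, -1.0]]
ft_force: [0.2, -3.5, 3.5]
grip_width: 0.0401
gripper_force: 1.9
```

Run:
```python
from rig import env
import cv2
p=env.get_image('top'); b=p['color'][200:300,250:383,::-1]
cv2.imwrite('pics/t3.png',cv2.resize(b,None,fx=6,fy=6,interpolation=cv2.INTER_CUBIC))
```

```text
(no output)
```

View pics/t3.png

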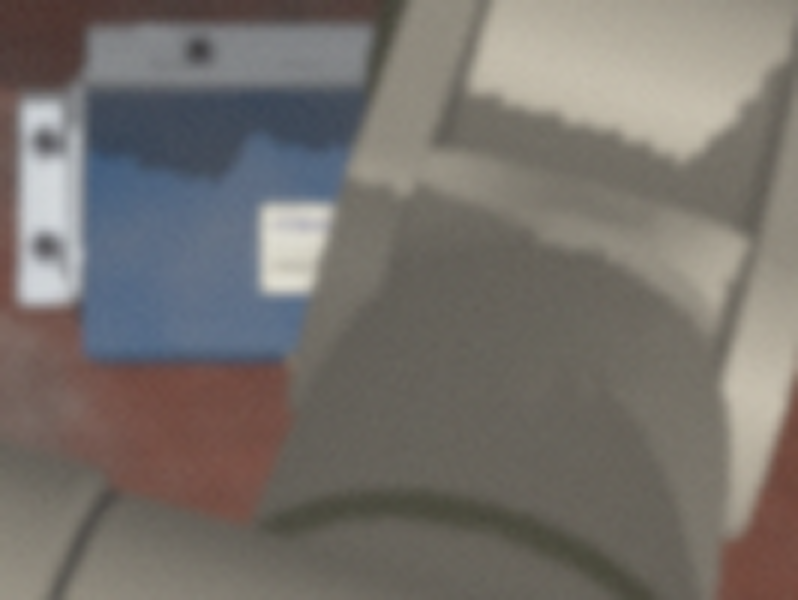

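The left edge is at column 85 of the crop (home is about 70), so some 4 mm remain. I keep pushing until the force rises.

Call:
move_arm(
  plan=[
    [0,0,0,0.2,0,0,-0.06],
    [0,0,0,0.3,0,0,-0.06],
    [0,0,0,0.4,0,0,-0.06],
    [0,0,0,0.4,0,0,-0.06],
  ],
)

```text
time_s: 8.0
position: [0.5552, -0.0228, 0.0103]
tool_rot: [[-0.029, 1.0, 0.0], [1.0, 0.029, -0.001], [-0.001, 0.0, -1.0]]
ft_force: [0.3, -5.3, 1.7]
grip_width: 0.0404
gripper_force: 2.7
```

Call:
move_arm(
  plan=[
    [0,0,0,0.1,0,0,-0.06],
    [0,0,0,0.2,0,0,-0.06],
    [0,0,0,0.2,0,0,-0.06],
  ],
)

```text
time_s: 8.3
position: [0.5556, -0.0227, 0.0104]
tool_rot: [[-0.029, 1.0, 0.001], [1.0, 0.029, -0.004], [-0.004, 0.001, -1.0]]
ft_force: [0.2, -15.5, -0.1]
grip_width: 0.0402
gripper_force: 8.1
```

Call:
move_arm(
  plan=[
    [0,0,0,-1.5,0,0,-0.06],
    [0,0,0,-2.5,0,-3,-0.06],
    [0,0,8,-2,-1,-7,0.3],
    [0,0,16,0,-4,-9,1],
    [0,0,24,3,-6,-9,1],
  ],
)

```text
time_s: 8.8
position: [0.4939, 0.0075, 0.1024]
tool_rot: [[0.388, 0.922, 0.003], [0.922, -0.388, 0.0], [0.001, 0.003, -1.0]]
ft_force: [0.4, 0.6, -0.9]
grip_width: 0.0811
gripper_force: 0.0
```

Call:
move_arm(
  plan=[
    [0,0,8.5,0,0,0,1],
    [0,0,17,0,0,0,1],
    [0,0,25.5,0,0,0,1],
    [0,0,34,0,0,0,1],
    [0,0,42.5,0,0,0,1],
  ],
)

```text
time_s: 9.3
position: [0.4938, 0.0081, 0.1]
tool_rot: [[0.908, 0.419, -0.001], [0.419, -0.908, 0.001], [-0.001, -0.002, -1.0]]
ft_force: [0.4, 0.4, -0.5]
grip_width: 0.0854
gripper_force: 0.0
```

Call:
move_arm(
  plan=[
    [0,0,8.5,0,0,0,1],
    [0,0,17,0,0,0,1],
    [0,0,23.5,0,0,0,1],
    [0,0,23.5,0,0,0,1],
  ],
)

```text
time_s: 9.7
position: [0.4938, 0.008, 0.1]
tool_rot: [[1.0, 0.027, -0.001], [0.027, -1.0, 0.001], [-0.001, -0.001, -1.0]]
ft_force: [-0.3, 0.1, 0.0]
grip_width: 0.085
gripper_force: 0.0
```

Call:
move_arm(
  plan=[
    [0,0,0,-2.7,-3,0,1],
    [0,0,0,-2.7,-6.1,2,1],
    [0,0,0,-2.7,-6.1,6,1],
    [0,0,0,-2.7,-6.1,9,1],
    [0,0,0,-1.7,-6.1,9,1],
  ],
)

```text
time_s: 10.2
position: [0.4728, 0.0688, 0.0076]
tool_rot: [[0.999, 0.031, -0.008], [0.032, -1.0, 0.001], [-0.008, -0.002, -1.0]]
ft_force: [-0.0, 0.3, -0.3]
grip_width: 0.0853
gripper_force: 0.0
```

Call:
move_arm(
  plan=[
    [0,0,0,0.8,0,0,1],
    [0,0,0,1.4,0,0,1],
    [0,0,0,1.8,0,0,1],
    [0,0,0,2.1,0,0,1],
    [0,0,0,2.1,0,0,1],
  ],
)

```text
time_s: 10.7
position: [0.497, 0.0689, 0.0109]
tool_rot: [[1.0, 0.029, 0.001], [0.029, -1.0, -0.0], [0.001, 0.0, -1.0]]
ft_force: [-0.9, 0.3, -0.1]
grip_width: 0.0855
gripper_force: 0.0
```

Call:
move_arm(
  plan=[
    [0,0,0,0.2,0,0,1],
    [0,0,0,0.4,0,0,1],
    [0,0,0,0.5,0,0,1],
    [0,0,0,0.5,0,0,1],
  ],
)

```text
time_s: 11.1
position: [0.5012, 0.0692, 0.0103]
tool_rot: [[1.0, 0.029, -0.001], [0.029, -1.0, 0.0], [-0.001, -0.0, -1.0]]
ft_force: [-2.7, -0.9, 2.4]
grip_width: 0.0851
gripper_force: 1.6
```

Call:
move_arm(
  plan=[
    [0,0,0,0.2,0,0,1],
    [0,0,0,0.3,0,0,1],
    [0,0,0,0.3,0,0,1],
  ],
)

```text
time_s: 11.4
position: [0.5048, 0.0692, 0.0103]
tool_rot: [[1.0, 0.029, 0.001], [0.029, -1.0, 0.0], [0.001, -0.0, -1.0]]
ft_force: [-1.4, 0.5, 0.8]
grip_width: 0.0856
gripper_force: 0.6
```

Call:
move_arm(
  plan=[
    [0,0,0,0.15,0,0,1],
    [0,0,0,0.3,0,0,1],
    [0,0,0,0.3,0,0,1],
  ],
)

```text
time_s: 11.7
position: [0.5057, 0.0693, 0.0102]
tool_rot: [[1.0, 0.029, -0.005], [0.029, -1.0, -0.0], [-0.005, 0.0, -1.0]]
ft_force: [-10.6, -2.2, 6.3]
grip_width: 0.0852
gripper_force: 5.0
```

Call:
move_arm(
  plan=[
    [0,0,0,0.15,0,0,1],
    [0,0,0,0.2,0,0,1],
    [0,0,0,0.2,0,0,1],
  ],
)

```text
time_s: 12.0
position: [0.5057, 0.0693, 0.0101]
tool_rot: [[1.0, 0.03, -0.009], [0.03, -1.0, -0.0], [-0.009, 0.0, -1.0]]
ft_force: [-17.2, -5.3, 12.1]
grip_width: 0.0853
gripper_force: 8.9
```

Run:
```python
from rig import env
import cv2
p=env.get_image('top'); b=p['color'][200:300,250:383,::-1]
cv2.imwrite('pics/t4.png',cv2.resize(b,None,fx=6,fy=6,interpolation=cv2.INTER_CUBIC))
```

```text
(no output)
```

View pics/t4.png

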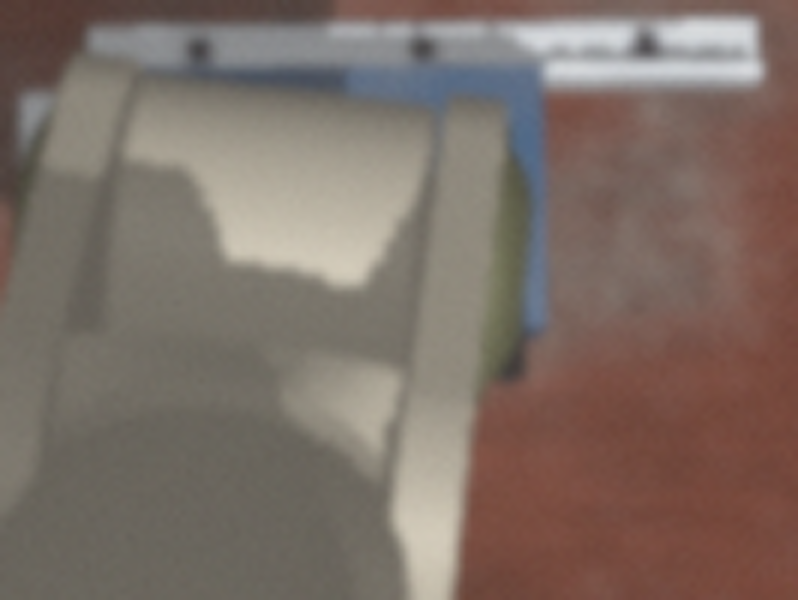

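The box is seated against the long strip: its far lid edge overlaps the strip top at row 65 of the crop, and the right end sits at column 545. I back off and measure.

Call:
move_arm(
  plan=[
    [0,0,0,-1,0,0,1],
    [0,0,0,-3,0,0,1],
    [0,0,0,-5,2,-4,1],
    [0,0,0,-7,6,-8,1],
    [0,0,0,-9,10,-9,1],
  ],
)

```text
time_s: 12.55
position: [0.4253, -0.0298, 0.1013]
tool_rot: [[1.0, 0.031, 0.006], [0.031, -1.0, -0.002], [0.006, 0.002, -1.0]]
ft_force: [1.6, -0.4, -0.6]
grip_width: 0.0854
gripper_force: 0.0
```

Call:
move_arm(
  plan=[
    [0,0,0,-1,4,0,1],
    [0,0,0,-1.5,8,0,1],
    [0,0,0,-1.5,12,0,1],
    [0,0,0,-1.5,15,0,1],
    [0,0,0,-1.5,15,0,1],
  ],
)

```text
time_s: 13.05
position: [0.4144, -0.1831, 0.0991]
tool_rot: [[1.0, 0.025, 0.003], [0.025, -1.0, -0.002], [0.003, 0.003, -1.0]]
ft_force: [0.2, 0.6, -0.4]
grip_width: 0.0854
gripper_force: 0.0
```

Run:
```python
from rig import env
import cv2
p=env.get_image('top'); b=p['color'][200:300,250:383,::-1]
cv2.imwrite('pics/t5.png',cv2.resize(b,None,fx=6,fy=6,interpolation=cv2.INTER_CUBIC))
```

```text
(no output)
```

View pics/t5.png

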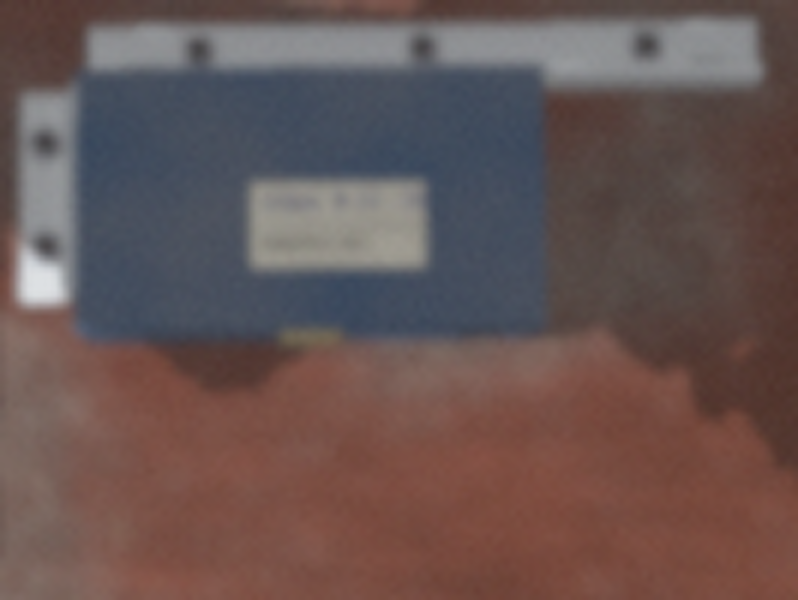

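Call:
move_arm(
  plan=[
    [0,0,-8.5,3,-2.4,0,-0.06],
    [0,0,-17,6,-4.8,0,-0.06],
    [0,0,-25.5,9,-7.2,0,-0.06],
    [0,0,-34,12,-9.6,0,-0.06],
    [0,0,-42.5,15.2,-12,0,-0.06],
  ],
)

```text
time_s: 13.6
position: [0.5629, -0.0524, 0.099]
tool_rot: [[0.712, 0.702, 0.0], [0.702, -0.712, 0.0], [0.0, 0.0, -1.0]]
ft_force: [0.1, -1.1, 0.2]
grip_width: 0.0402
gripper_force: 0.0
```

Call:
move_arm(
  plan=[
    [0,0,-8.5,0,0,0,-0.06],
    [0,0,-17,0,0,0,-0.06],
    [0,0,-25.5,0,0,0,-0.06],
    [0,0,-34,0,0,0,-0.06],
    [0,0,-42.5,0,0,0,-0.06],
  ],
)

```text
time_s: 14.1
position: [0.5619, -0.0536, 0.0989]
tool_rot: [[0.051, 0.999, 0.0], [0.999, -0.051, 0.0], [0.0, 0.0, -1.0]]
ft_force: [0.5, 0.1, 0.3]
grip_width: 0.0402
gripper_force: 0.0
```

Call:
move_arm(
  plan=[
    [0,0,-5,0,0,0,-0.06],
    [0,0,-5,0,0,0,-0.06],
  ],
)

```text
time_s: 14.3
position: [0.5619, -0.0538, 0.0989]
tool_rot: [[-0.031, 1.0, 0.0], [1.0, 0.031, 0.0], [0.0, 0.0, -1.0]]
ft_force: [0.1, 0.3, 0.2]
grip_width: 0.0405
gripper_force: 0.0
```

Run:
```python
from rig import env
from h import *
p=env.get_image('top'); F=lambda u,v:(250+(u+.5)/6-.5,200+(v+.5)/6-.5)
v,e=boxfit(p,[F(77,68),F(544,66),F(545,333),F(78,337)]);print(v,e)
c,s=np.cos(v[2]),np.sin(v[2]);w=v[:2]+[c*.047-s*.08,s*.047+c*.08]-np.array([.608,.1506]);k=.029
print(w[0]+k*w[1],w[1]-k*w[0])
```

```text
[0.56020384 0.06781948 0.02770718] 0.001248805539128539
-0.003074256237334875 -0.001421267969630052
```

Call:
move_arm(
  plan=[
    [0,0,0,0,0,4,-0.06],
    [0,0,0,0,0,8,-0.06],
    [0,0,0,0,0,8.9,-0.06],
    [0,0,0,1.2,0,8.9,-0.06],
    [0,0,0,2.2,0,8.9,-0.06],
  ],
)

```text
time_s: 14.85
position: [0.5622, -0.0321, 0.0114]
tool_rot: [[-0.028, 1.0, 0.002], [1.0, 0.028, -0.0], [-0.0, 0.002, -1.0]]
ft_force: [-0.0, 0.6, 0.5]
grip_width: 0.0401
gripper_force: 0.0
```

Call:
move_arm(
  plan=[
    [0,0,0,0.4,0,0,-0.06],
    [0,0,0,0.8,0,0,-0.06],
    [0,0,0,1.1,0,0,-0.06],
    [0,0,0,1.2,0,0,-0.06],
    [0,0,0,1.2,0,0,-0.06],
  ],
)

```text
time_s: 15.35
position: [0.5618, -0.0226, 0.0109]
tool_rot: [[-0.029, 1.0, 0.002], [1.0, 0.029, -0.003], [-0.003, 0.002, -1.0]]
ft_force: [-1.9, -7.7, 4.5]
grip_width: 0.0402
gripper_force: 3.8
```

Call:
move_arm(
  plan=[
    [0,0,0,0.2,0,0,-0.06],
    [0,0,0,0.3,0,0,-0.06],
    [0,0,0,0.3,0,0,-0.06],
  ],
)

```text
time_s: 15.65
position: [0.5619, -0.0225, 0.011]
tool_rot: [[-0.029, 1.0, 0.002], [1.0, 0.029, -0.007], [-0.007, 0.002, -1.0]]
ft_force: [-3.3, -24.2, 2.4]
grip_width: 0.0401
gripper_force: 12.1
```

Call:
move_arm(
  plan=[
    [0,0,0,-0.8,0,0,-0.06],
    [0,0,0,-2,0,0,-0.06],
    [0,0,0,-4,0,-3,-0.06],
    [0,0,0,-8,-2,-7,-0.06],
    [0,0,0,-12,-5,-9,-0.06],
  ],
)

```text
time_s: 16.15
position: [0.5219, -0.1308, 0.0964]
tool_rot: [[-0.03, 1.0, 0.003], [1.0, 0.03, -0.001], [-0.001, 0.003, -1.0]]
ft_force: [-0.3, -1.7, 0.7]
grip_width: 0.0404
gripper_force: 0.0
```

Call:
move_arm(
  plan=[
    [0,0,0,-3,-2,-2,-0.06],
    [0,0,0,-6,-5,-2,-0.06],
    [0,0,0,-8,-8,-2,-0.06],
    [0,0,0,-8,-8,-2,-0.06],
  ],
)

```text
time_s: 16.55
position: [0.441, -0.2139, 0.1146]
tool_rot: [[-0.024, 1.0, -0.001], [1.0, 0.024, 0.0], [0.0, -0.001, -1.0]]
ft_force: [0.4, 0.6, -0.8]
grip_width: 0.0401
gripper_force: 0.0
```

Run:
```python
from rig import env
import cv2
p=env.get_image('top'); b=p['color'][200:300,250:383,::-1]
cv2.imwrite('pics/t6.png',cv2.resize(b,None,fx=6,fy=6,interpolation=cv2.INTER_CUBIC))
for t in ['tip_carton','oil_bottle','tape_roll','slide_pack']: print(t,[o['bbox'] for o in env.outline_of(t,p)][:1])
```

```text
tip_carton [[223.6, 236.0, 37.7, 22.8]]
oil_bottle [[181.1, 226.6, 16.2, 19.1]]
tape_roll [[224.3, 297.1, 21.4, 24.2]]
slide_pack []
```

View pics/t6.png

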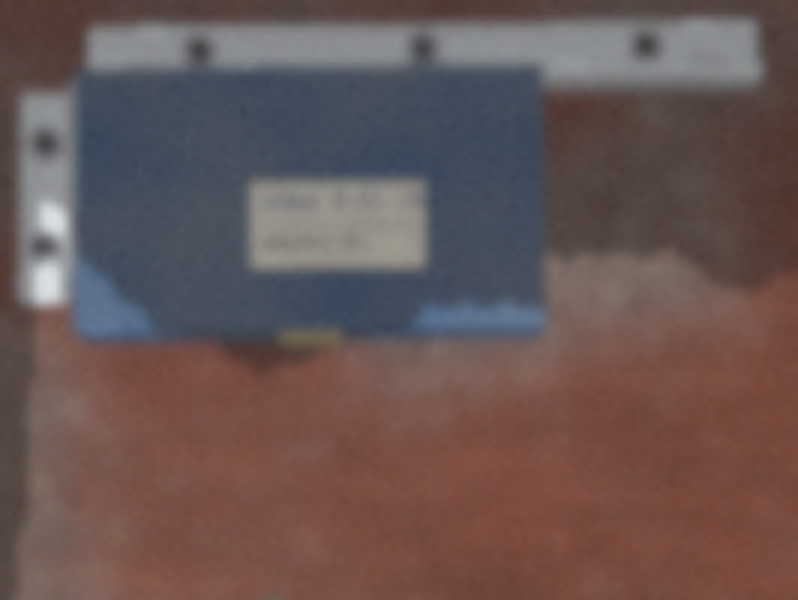

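The lid edges are flush over both strips (left column 76, far row 67 of the crop), the box looks square, and the carton, bottle and tape roll are where they were. The arm hides the slide pack in this picture, but nothing went near it.

```bash
python3 -c "
from rig import env
print(env.close_job())"
```

```text
the job is handed in; nothing more can be done
None
```

I pushed the slide box home into the corner and handed the job in at about 17 s of the 42 s. It met firm resistance against both strips, its last measured position was within about 3 mm of both stop faces, and it was square to within about 0.01 rad. The carton, bottle and tape roll had not visibly moved; the slide pack was hidden by the arm in the last picture, and the hand-in returned no verdict.

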